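Pair the handle scales and stack them crosswise to dry

ROBOT

A 6-joint arm with a two-finger parallel gripper is mounted at the origin on the work surface. World frame = base frame: x ahead of the robot, y to its left, z up, the work surface at z = 0. Lengths are in mm, angles in rad, forces in N, time in s.
With the tool pointing down it reaches from about 400 to 825 mm from the base axis. Payload 7 kg.
Tool frame: the origin (TCP) lies at the very end of the fingers, on their centre line; the grasp point (between the pads) lies 19 mm behind it; z points along the fingers, y is the line along which they close (so a half turn about z gives the same grasp; the last joint's range is limited). The gripper opens to 88 mm and grips with 3 to 60 N. Pads are 19 mm wide; open, the fingers measure 130 mm over their backs; the gripper's body (78 mm by 193 mm) begins 47 mm behind the grasp point.
Start: joints at [-1.051, 0.359, 0.012, 0, -1.224, -0.288], TCP at [155.042, -656.93, 226.561] pointing down, gripper open.
Joint ranges: [-3.07, 3.07], [-1.43, 2.12], [-1.02, 1.25], [-3.03, 1.67], [-3.05, -0], [-3.03, 3.03]. Speed limits (rad/s): [2.39, 2.39, 3.01, 3.14, 3.14, 3.14].

INTERFACE

Orientations are given as a unit quaternion [x, y, z, w].
In Python, from plant import bot gives the robot as it stands. Calls block until the motion is done:
- bot.move_ptp(position, orientation): joint-space move of the TCP to a pose.
- bot.line_to(position, velocity=150, ori=None): straight line of the TCP; ori=None keeps the orientation; velocity is the mean speed in mm/s.
- bot.move_joints(angles): joint-space move.
- bot.move_gripper(opening, force=None): finger opening in mm; force is the grip in N (None keeps the last); returns when the fingers have stopped.
- bot.pause(seconds).
- bot.solve_ik(position, orientation): joint angles nearest the present ones, or None.
- bot.read_state(): the state.
- bot.camera(name): name is "scene" or "top" or "wrist"; returns the picture (420x560x3 uint8, red, green, blue); there is no depth.
- bot.get_calibration(name): a dict with "fx", "fy", "cx", "cy" (pixels), "distortion" ([k1, k2, p1, p2, k3] as OpenCV has them; the pictures are not rectified), "view" (4x4, takes a point from world to camera coordinates); the wrist camera has in their place "T_tool_cam" (4x4, takes a point from camera to tool coordinates, whose origin is the TCP and whose axes are the flange's). Camera axes: x right, y up, looking along -z (the intrinsics and any distortion apply to the point x, -y, -z); pixel columns grow to the right and rows downward; lengths in mm; the calibration is good to about 2 mm. A picture is of the moment at which its call begins: read the wrist's pose just before it. get_calibration takes no time and is no camera call.
A pose or a line that the arm cannot do raises bot.Unreachable and nothing moves.
- bot.close_job(): hands the job in; it is judged then, once.
The state is a dict: "t": time; "joint_pos": joint angles; "qvel": joint speeds; "tau": joint torques, N m; "tcp_pos": TCP position; "eef_rot": TCP orientation; "contact_force": force on the tool from outside, world axes, zero at the start; "moment": the same for the moment, N m; "width": finger opening in mm; "finger_force": force on a finger pad.
Only numpy, scipy, OpenCV 4.12 (cv2) and the standard library are available. Lean on these libraries where they do the work, as an engineer would, in place of code of your own. Each camera call takes 0.05 s, during which the arm holds its last target. There are 200 camera calls.

TASK

The wooden handle scales lying about the bench belong in pairs of the same wood: stack every complete pair on the drying board crosswise, like a log cabin, each pair lying flat side by side as one layer with a gap of about a scale's width between the two, the first layer centred across the board's two runners and every further layer square across the one below and centred over the board. Lay any scale whose partner is missing flat in the green odds tray. Once the stack is complete, set the steel bench block flat on the middle of its top to keep the wood from warping; leave the other things on the bench alone.

Things in the scene. Friction and masses are not known exactly. Their poses are not given: they have to be found in the camera images.
- maple_a: handle scale of pale maple, light yellowish wood: flat slat 110 (x) x 30 (y) x 12 (z) mm, about 35 g, two small dark pin holes 36 mm either side of the middle; starts lying flat; origin at its middle (6 mm above the surface it lies on), x along its length. The two of one wood are a pair; sometimes only one of a wood is on the bench
- maple_b: handle scale of pale maple, light yellowish wood: flat slat 110 (x) x 30 (y) x 12 (z) mm, about 35 g, two small dark pin holes 36 mm either side of the middle; starts lying flat; origin at its middle (6 mm above the surface it lies on), x along its length. The two of one wood are a pair; sometimes only one of a wood is on the bench
- walnut_a: handle scale of walnut, very dark brown: flat slat 110 (x) x 30 (y) x 12 (z) mm, about 35 g, two small dark pin holes 36 mm either side of the middle; starts lying flat; origin at its middle (6 mm above the surface it lies on), x along its length. The two of one wood are a pair; sometimes only one of a wood is on the bench
- walnut_b: handle scale of walnut, very dark brown: flat slat 110 (x) x 30 (y) x 12 (z) mm, about 35 g, two small dark pin holes 36 mm either side of the middle; starts lying flat; origin at its middle (6 mm above the surface it lies on), x along its length. The two of one wood are a pair; sometimes only one of a wood is on the bench
- padauk_a: handle scale of padauk, orange-red wood: flat slat 110 (x) x 30 (y) x 12 (z) mm, about 35 g, two small dark pin holes 36 mm either side of the middle; starts lying flat; origin at its middle (6 mm above the surface it lies on), x along its length. The two of one wood are a pair; sometimes only one of a wood is on the bench
- padauk_b: handle scale of padauk, orange-red wood: flat slat 110 (x) x 30 (y) x 12 (z) mm, about 35 g, two small dark pin holes 36 mm either side of the middle; starts lying flat; origin at its middle (6 mm above the surface it lies on), x along its length. The two of one wood are a pair; sometimes only one of a wood is on the bench
- dyedblue_a: handle scale of stabilised wood dyed blue: flat slat 110 (x) x 30 (y) x 12 (z) mm, about 35 g, two small dark pin holes 36 mm either side of the middle; starts lying flat; origin at its middle (6 mm above the surface it lies on), x along its length. The two of one wood are a pair; sometimes only one of a wood is on the bench
- dyedblue_b: handle scale of stabilised wood dyed blue: flat slat 110 (x) x 30 (y) x 12 (z) mm, about 35 g, two small dark pin holes 36 mm either side of the middle; starts lying flat; origin at its middle (6 mm above the surface it lies on), x along its length. The two of one wood are a pair; sometimes only one of a wood is on the bench
- bench_block: bright steel bench block 80 (x) x 50 (y) x 16 (z) mm, 0.4 to 0.6 kg, lying flat; origin at the centre of its underside
- drying_board: fixed plywood drying board 140 x 140 x 10 mm on the bench; on it two aluminium runners 10 mm wide and 10 mm high, 126 mm long, running along the board's y axis at x = -30 and +30 mm, so their tops are 20 mm above the bench; origin at the centre of its underside
- board_top (a point): centre of the drying board, level with the tops of the runners (20 mm above the bench); axes as the board
- odds_tray: fixed open green plastic tray, outside 140 (x) x 160 (y) mm, walls 4 mm thick and 18 mm high, floor 4 mm thick; room for two scales side by side along x; origin at the centre of its underside
- notebook: black notebook 125 x 170 x 14 mm lying fixed on the bench, not part of the job; origin at the centre of its underside
- oil_jar: amber jar of wood oil, 54 mm wide, 65 mm tall, to be left alone; origin at the centre of its foot
- oil_brush: flat oil brush about 125 mm long (x), 26 mm wide, 13 mm high, to be left alone; origin on its underside
- doming_punch: steel doming punch standing upright, 24 mm wide, 82 mm tall, to be left alone; origin at the centre of its foot
- sanding_block: cork sanding block 70 x 45 x 28 mm, to be left alone; origin at the centre of its underside
- glue_pot: white plastic pot 36 mm wide, 50 mm tall, to be left alone; origin at the centre of its foot
There are look-alikes about, which are no part of the job. What is shaped like the dyedblue_b but turquoise is not meant.

How it is judged (in metres and radians):
On the way:
1. all complete pairs stand stacked crosswise on the drying board, one pair to a layer, with the bench block not yet on them (horizontal distance between each of maple_b, walnut_b, padauk_b, dyedblue_b and board_top below 0.055 m and height (world z) of each of maple_b, walnut_b, padauk_b, dyedblue_b above 0.022 m and (angle between maple_b's own z axis and vertical below 0.12 rad or angle between maple_b's own z axis and vertical above 3.0216 rad) and (height (world z) of maple_b above 0.032 m or angle between the x axis of maple_b and the x axis of drying_board, either way round below 0.26 rad) and z of maple_a in the frame of maple_b between -0.006 and 0.006 m and x of maple_a in the frame of maple_b between -0.025 and 0.025 m and (y of maple_a in the frame of maple_b between 0.042 and 0.082 m or y of maple_a in the frame of maple_b between -0.082 and -0.042 m) and angle between the x axis of maple_a and the x axis of maple_b, either way round below 0.26 rad and (angle between walnut_b's own z axis and vertical below 0.12 rad or angle between walnut_b's own z axis and vertical above 3.0216 rad) and (height (world z) of walnut_b above 0.032 m or angle between the x axis of walnut_b and the x axis of drying_board, either way round below 0.26 rad) and z of walnut_a in the frame of walnut_b between -0.006 and 0.006 m and x of walnut_a in the frame of walnut_b between -0.025 and 0.025 m and (y of walnut_a in the frame of walnut_b between 0.042 and 0.082 m or y of walnut_a in the frame of walnut_b between -0.082 and -0.042 m) and angle between the x axis of walnut_a and the x axis of walnut_b, either way round below 0.26 rad and (angle between padauk_b's own z axis and vertical below 0.12 rad or angle between padauk_b's own z axis and vertical above 3.0216 rad) and (height (world z) of padauk_b above 0.032 m or angle between the x axis of padauk_b and the x axis of drying_board, either way round below 0.26 rad) and z of padauk_a in the frame of padauk_b between -0.006 and 0.006 m and x of padauk_a in the frame of padauk_b between -0.025 and 0.025 m and (y of padauk_a in the frame of padauk_b between 0.042 and 0.082 m or y of padauk_a in the frame of padauk_b between -0.082 and -0.042 m) and angle between the x axis of padauk_a and the x axis of padauk_b, either way round below 0.26 rad and (angle between dyedblue_b's own z axis and vertical below 0.12 rad or angle between dyedblue_b's own z axis and vertical above 3.0216 rad) and (height (world z) of dyedblue_b above 0.032 m or angle between the x axis of dyedblue_b and the x axis of drying_board, either way round below 0.26 rad) and z of dyedblue_a in the frame of dyedblue_b between -0.006 and 0.006 m and x of dyedblue_a in the frame of dyedblue_b between -0.025 and 0.025 m and (y of dyedblue_a in the frame of dyedblue_b between 0.042 and 0.082 m or y of dyedblue_a in the frame of dyedblue_b between -0.082 and -0.042 m) and angle between the x axis of dyedblue_a and the x axis of dyedblue_b, either way round below 0.26 rad and (z of maple_b in the frame of walnut_b above 0.018 m or z of maple_b in the frame of walnut_b below -0.018 m or angle between the x axis of maple_b and the x axis of walnut_b, either way round above 1.31 rad) and (z of maple_b in the frame of padauk_b above 0.018 m or z of maple_b in the frame of padauk_b below -0.018 m or angle between the x axis of maple_b and the x axis of padauk_b, either way round above 1.31 rad) and (z of maple_b in the frame of dyedblue_b above 0.018 m or z of maple_b in the frame of dyedblue_b below -0.018 m or angle between the x axis of maple_b and the x axis of dyedblue_b, either way round above 1.31 rad) and (z of walnut_b in the frame of padauk_b above 0.018 m or z of walnut_b in the frame of padauk_b below -0.018 m or angle between the x axis of walnut_b and the x axis of padauk_b, either way round above 1.31 rad) and (z of walnut_b in the frame of dyedblue_b above 0.018 m or z of walnut_b in the frame of dyedblue_b below -0.018 m or angle between the x axis of walnut_b and the x axis of dyedblue_b, either way round above 1.31 rad) and (z of padauk_b in the frame of dyedblue_b above 0.018 m or z of padauk_b in the frame of dyedblue_b below -0.018 m or angle between the x axis of padauk_b and the x axis of dyedblue_b, either way round above 1.31 rad) and horizontal distance between bench_block and board_top above 0.07 m), for 0.2 s.
At the end, for the whole second after the job is handed in: Each full pair is one flat layer on the board, centred within 55 mm, parallel within 15 deg, centres 42-82 mm apart; layers next to each other cross within 15 deg, the lowest crosses the runners; odd scales flat in the tray; block flat on top within 25 mm of centre; all at rest (horizontal distance between each of maple_b, walnut_b, padauk_b, dyedblue_b and board_top below 0.055 m and height (world z) of each of maple_b, walnut_b, padauk_b, dyedblue_b above 0.022 m and (angle between maple_b's own z axis and vertical below 0.12 rad or angle between maple_b's own z axis and vertical above 3.0216 rad) and (height (world z) of maple_b above 0.032 m or angle between the x axis of maple_b and the x axis of drying_board, either way round below 0.26 rad) and z of maple_a in the frame of maple_b between -0.006 and 0.006 m and x of maple_a in the frame of maple_b between -0.025 and 0.025 m and (y of maple_a in the frame of maple_b between 0.042 and 0.082 m or y of maple_a in the frame of maple_b between -0.082 and -0.042 m) and angle between the x axis of maple_a and the x axis of maple_b, either way round below 0.26 rad and (angle between walnut_b's own z axis and vertical below 0.12 rad or angle between walnut_b's own z axis and vertical above 3.0216 rad) and (height (world z) of walnut_b above 0.032 m or angle between the x axis of walnut_b and the x axis of drying_board, either way round below 0.26 rad) and z of walnut_a in the frame of walnut_b between -0.006 and 0.006 m and x of walnut_a in the frame of walnut_b between -0.025 and 0.025 m and (y of walnut_a in the frame of walnut_b between 0.042 and 0.082 m or y of walnut_a in the frame of walnut_b between -0.082 and -0.042 m) and angle between the x axis of walnut_a and the x axis of walnut_b, either way round below 0.26 rad and (angle between padauk_b's own z axis and vertical below 0.12 rad or angle between padauk_b's own z axis and vertical above 3.0216 rad) and (height (world z) of padauk_b above 0.032 m or angle between the x axis of padauk_b and the x axis of drying_board, either way round below 0.26 rad) and z of padauk_a in the frame of padauk_b between -0.006 and 0.006 m and x of padauk_a in the frame of padauk_b between -0.025 and 0.025 m and (y of padauk_a in the frame of padauk_b between 0.042 and 0.082 m or y of padauk_a in the frame of padauk_b between -0.082 and -0.042 m) and angle between the x axis of padauk_a and the x axis of padauk_b, either way round below 0.26 rad and (angle between dyedblue_b's own z axis and vertical below 0.12 rad or angle between dyedblue_b's own z axis and vertical above 3.0216 rad) and (height (world z) of dyedblue_b above 0.032 m or angle between the x axis of dyedblue_b and the x axis of drying_board, either way round below 0.26 rad) and z of dyedblue_a in the frame of dyedblue_b between -0.006 and 0.006 m and x of dyedblue_a in the frame of dyedblue_b between -0.025 and 0.025 m and (y of dyedblue_a in the frame of dyedblue_b between 0.042 and 0.082 m or y of dyedblue_a in the frame of dyedblue_b between -0.082 and -0.042 m) and angle between the x axis of dyedblue_a and the x axis of dyedblue_b, either way round below 0.26 rad and (z of maple_b in the frame of walnut_b above 0.018 m or z of maple_b in the frame of walnut_b below -0.018 m or angle between the x axis of maple_b and the x axis of walnut_b, either way round above 1.31 rad) and (z of maple_b in the frame of padauk_b above 0.018 m or z of maple_b in the frame of padauk_b below -0.018 m or angle between the x axis of maple_b and the x axis of padauk_b, either way round above 1.31 rad) and (z of maple_b in the frame of dyedblue_b above 0.018 m or z of maple_b in the frame of dyedblue_b below -0.018 m or angle between the x axis of maple_b and the x axis of dyedblue_b, either way round above 1.31 rad) and (z of walnut_b in the frame of padauk_b above 0.018 m or z of walnut_b in the frame of padauk_b below -0.018 m or angle between the x axis of walnut_b and the x axis of padauk_b, either way round above 1.31 rad) and (z of walnut_b in the frame of dyedblue_b above 0.018 m or z of walnut_b in the frame of dyedblue_b below -0.018 m or angle between the x axis of walnut_b and the x axis of dyedblue_b, either way round above 1.31 rad) and (z of padauk_b in the frame of dyedblue_b above 0.018 m or z of padauk_b in the frame of dyedblue_b below -0.018 m or angle between the x axis of padauk_b and the x axis of dyedblue_b, either way round above 1.31 rad) and (distance between maple_a and maple_b below 0.1 m or (x of maple_a in the frame of odds_tray between -0.062 and 0.062 m and y of maple_a in the frame of odds_tray between -0.07 and 0.07 m and height (world z) of maple_a below 0.036 m)) and ((horizontal distance between maple_a and board_top below 0.055 m and height (world z) of maple_a above 0.022 m) or (x of maple_a in the frame of odds_tray between -0.062 and 0.062 m and y of maple_a in the frame of odds_tray between -0.07 and 0.07 m and height (world z) of maple_a below 0.036 m)) and (angle between maple_a's own z axis and vertical below 0.12 rad or angle between maple_a's own z axis and vertical above 3.0216 rad) and (distance between walnut_a and walnut_b below 0.1 m or (x of walnut_a in the frame of odds_tray between -0.062 and 0.062 m and y of walnut_a in the frame of odds_tray between -0.07 and 0.07 m and height (world z) of walnut_a below 0.036 m)) and ((horizontal distance between walnut_a and board_top below 0.055 m and height (world z) of walnut_a above 0.022 m) or (x of walnut_a in the frame of odds_tray between -0.062 and 0.062 m and y of walnut_a in the frame of odds_tray between -0.07 and 0.07 m and height (world z) of walnut_a below 0.036 m)) and (angle between walnut_a's own z axis and vertical below 0.12 rad or angle between walnut_a's own z axis and vertical above 3.0216 rad) and (distance between padauk_a and padauk_b below 0.1 m or (x of padauk_a in the frame of odds_tray between -0.062 and 0.062 m and y of padauk_a in the frame of odds_tray between -0.07 and 0.07 m and height (world z) of padauk_a below 0.036 m)) and ((horizontal distance between padauk_a and board_top below 0.055 m and height (world z) of padauk_a above 0.022 m) or (x of padauk_a in the frame of odds_tray between -0.062 and 0.062 m and y of padauk_a in the frame of odds_tray between -0.07 and 0.07 m and height (world z) of padauk_a below 0.036 m)) and (angle between padauk_a's own z axis and vertical below 0.12 rad or angle between padauk_a's own z axis and vertical above 3.0216 rad) and (distance between dyedblue_a and dyedblue_b below 0.1 m or (x of dyedblue_a in the frame of odds_tray between -0.062 and 0.062 m and y of dyedblue_a in the frame of odds_tray between -0.07 and 0.07 m and height (world z) of dyedblue_a below 0.036 m)) and ((horizontal distance between dyedblue_a and board_top below 0.055 m and height (world z) of dyedblue_a above 0.022 m) or (x of dyedblue_a in the frame of odds_tray between -0.062 and 0.062 m and y of dyedblue_a in the frame of odds_tray between -0.07 and 0.07 m and height (world z) of dyedblue_a below 0.036 m)) and (angle between dyedblue_a's own z axis and vertical below 0.12 rad or angle between dyedblue_a's own z axis and vertical above 3.0216 rad) and horizontal distance between bench_block and board_top below 0.025 m and (angle between bench_block's own z axis and vertical below 0.12 rad or angle between bench_block's own z axis and vertical above 3.0216 rad) and height (world z) of bench_block above 0.04 m and linear speed of each of maple_a, maple_b, walnut_a, walnut_b, padauk_a, padauk_b, dyedblue_a, dyedblue_b, bench_block below 0.02 m/s); the robot touches nothing.
It fails at once if a bystander (oil jar, oil brush, doming punch, sanding block or glue pot) is pushed more than 40 mm away or tipped over (distance of any of oil_jar, oil_brush, doming_punch, sanding_block, glue_pot from where it was at the start of the episode above 0.04 m or angle between any of oil_jar, oil_brush, doming_punch, sanding_block, glue_pot's own z axis and vertical above 0.6 rad).
Of maple_b, walnut_b, padauk_b, dyedblue_b only 2 to 4 are there at a start; the rules pass over those that are not, and their reading is None.
At some moment in a run one of maple_a, maple_b, walnut_a, walnut_b, padauk_a, padauk_b, dyedblue_a, dyedblue_b, bench_block may be knocked a few centimetres aside while the robot is not near it.
Once in a run the grip may slacken for a moment while it holds something.
It also fails if it takes over 210 s, if anything falls off the work surface, if the arm or the gripper's body presses on something with over 40 N, if the wrist force passes 120 N, or if a joint passes its speed limit or range.

## Working session

There is one attempt and no reset: what is moved stays moved. The work goes in short steps, each a Python script; the robot and the scene stay as the last script left them, time stands still between calls to the robot, and variables do not carry over. Pictures are saved under pics/ and viewed, at most 14 in all, crops included, and the job is handed in when it is done.

```bash
ls; mkdir -p pics; python3 - <<'E'
from plant import bot
import cv2
s=bot.read_state();print(s['t'],s['tcp_pos'],s['eef_rot'],s['width'])
for n in("top","scene"):
    cv2.imwrite(f"pics/{n}0.png",cv2.resize(bot.camera(n)[:,:,::-1],(800,600),interpolation=cv2.INTER_CUBIC))
for n in("top","scene","wrist"): print(bot.get_calibration(n))
E
```

```text
pics
0.0 [ 154.93164486 -656.48917227  225.63775339] [-1.15574350e-01  9.93298496e-01  7.97741883e-04 -1.76495175e-04] 87.3971775630328
{'fx': 539.2704463727395, 'fy': 539.2704463727395, 'cx': 284.4406365459455, 'cy': 208.23424459322447, 'distortion': array([-0.1831661,  0.       ,  0.       ,  0.       ,  0.       ]), 'view': array([[-6.21336462e-03, -9.99955466e-01, -7.10352728e-03,
        -9.28739537e-02],
       [ 9.97399075e-01, -6.70728165e-03,  7.17641817e-02,
        -5.50620940e+02],
       [-7.18086311e-02, -6.63915451e-03,  9.97396332e-01,
        -1.68614894e+03],
       [ 0.00000000e+00,  0.00000000e+00,  0.00000000e+00,
         1.00000000e+00]])}
{'fx': 513.2133569314764, 'fy': 513.2133569314764, 'cx': 277.6665928714564, 'cy': 204.9324897622318, 'distortion': array([-0.08144811,  0.        ,  0.        ,  0.        ,  0.        ]), 'view': array([[-7.85289664e-01,  6.19090670e-01, -6.84732120e-03,
         4.29085858e+02],
       [-3.60390883e-01, -4.48091480e-01,  8.18127396e-01,
         1.57345789e+02],
       [ 5.03426812e-01,  6.44934700e-01,  5.74996241e-01,
        -1.62063927e+03],
       [ 0.00000000e+00,  0.00000000e+00,  0.00000000e+00,
         1.00000000e+00]])}
{'fx': 339.2815531767013, 'fy': 339.2815531767013, 'cx': 280.3706720088075, 'cy': 213.77693198719595, 'distortion': array([-0.06807939,  0.        ,  0.        ,  0.        ,  0.        ]), 'T_tool_cam': array([[-2.33027107e-04,  9.58074415e-01,  2.86519389e-01,
         7.69247815e+01],
       [ 9.99999926e-01,  1.35660172e-04,  3.59677403e-04,
        -2.38052056e-01],
       [ 3.05728448e-04,  2.86519451e-01, -9.58074376e-01,
        -1.57228163e+02],
       [ 0.00000000e+00,  0.00000000e+00,  0.00000000e+00,
         1.00000000e+00]])}
```

View pics/top0.png

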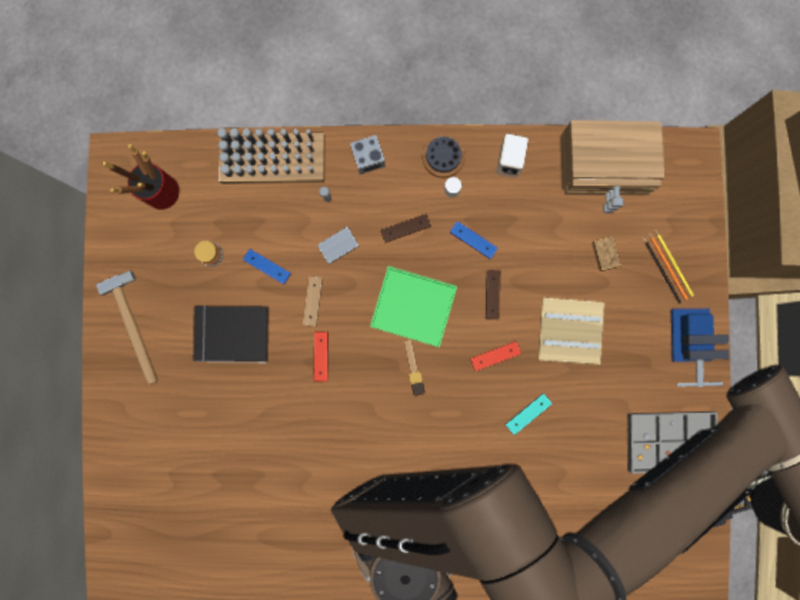

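View pics/scene0.png

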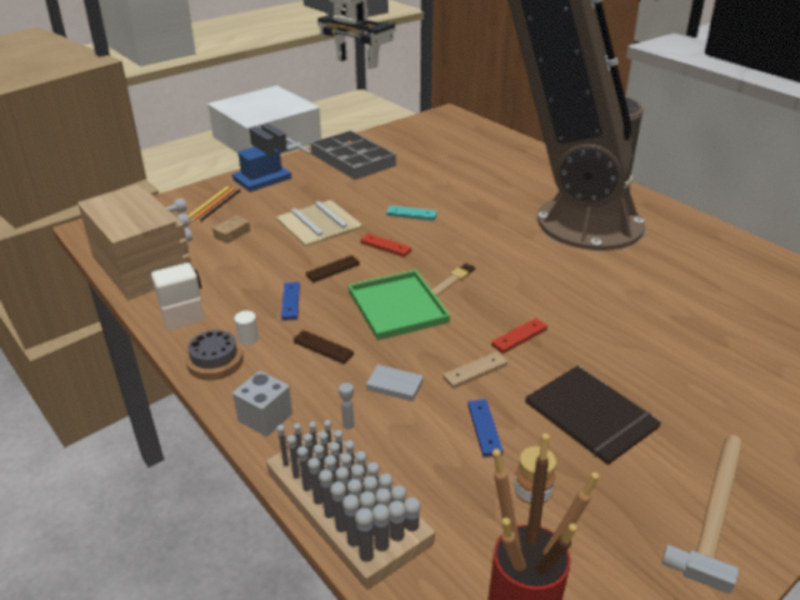

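The top view (800×600) shows blue scales at (267,266) and (473,240), walnut at (405,228) and (492,294), padauk at (320,356) and (496,356), and a single maple at (313,301). The turquoise decoy is at (529,413), the block at (338,244), the board at (571,330) with its runners along image x, and the tray at (413,306). The punch at (325,193) stands near the block. The scene view agrees: three pairs and one odd maple.

```bash
cat > h.py <<'E'
from plant import bot
import cv2, numpy as np
CAL=bot.get_calibration("top")
def cast(px,z):
    c=CAL;K=np.array([[c['fx'],0,c['cx']],[0,c['fy'],c['cy']],[0,0,1]])
    u=cv2.undistortPoints(np.float64(px).reshape(-1,1,2),K,c['distortion']).reshape(-1,2)
    R,t=c['view'][:3,:3],c['view'][:3,3]
    d=np.c_[u[:,0],-u[:,1],-np.ones(len(u))]@R; o=-R.T@t
    return (o+d*((z-o[2])/d[:,2])[:,None])[:,:2]
# name: hsv lo, hi, top z, (length,width)
S=(110,30)
OBJ=dict(maple=((8,60,120),(19,125,255),12,S), walnut=((0,40,25),(15,255,85),12,S),
 padauk=((0,150,130),(7,255,255),12,S), blue=((105,120,80),(120,255,255),12,S),
 block=((100,20,100),(125,90,255),16,(80,50)), board=((10,40,165),(30,150,255),10,(140,140)),
 tray=((50,100,80),(75,255,255),18,(160,140)), turq=((82,100,100),(98,255,255),12,S))
def find(name,img,tol=11,dbg=False):
    """list of (x, y, angle of long axis, L, W) seen in the top view"""
    lo,hi,z,(L,W)=OBJ[name]
    m=cv2.inRange(cv2.cvtColor(img,cv2.COLOR_RGB2HSV),lo,hi)
    m=cv2.morphologyEx(m,cv2.MORPH_CLOSE,np.ones((5,5) if name=='board' else (3,3),np.uint8))
    out=[]
    for c in cv2.findContours(m,cv2.RETR_EXTERNAL,cv2.CHAIN_APPROX_NONE)[0]:
        if len(c)<20: continue
        (x,y),(a,b),an=cv2.minAreaRect(np.float32(cast(c[:,0,:],z)))
        an=np.radians(an)
        if b>a: a,b,an=b,a,an+np.pi/2
        a+=3;b+=3   # contour runs through pixel centres
        if dbg and a>40: print(name,'cand',np.round([x,y,a,b]))
        if abs(a-L)<tol and abs(b-W)<tol: out.append((x,y,(an+np.pi/2)%np.pi-np.pi/2,a,b))
    return out
def quat(phi):
    th=(phi+np.pi/2)/2; return [np.cos(th),np.sin(th),0,0]
def pose(x,y,z,phi):
    """tool down, closing along phi or phi+pi, whichever keeps the last joint nearer its middle"""
    best=None
    for p in(phi,phi+np.pi):
        for q in (quat(p),):
            j=bot.solve_ik([x,y,z],q)
            if j is not None and (best is None or abs(j[5])<best[0]): best=(abs(j[5]),q)
    if best is None: raise SystemExit(f"no ik {x} {y} {z}")
    return best[1]
E
python3 - <<'E'
from h import *
img=bot.camera("top"); hsv=cv2.cvtColor(img,cv2.COLOR_RGB2HSV)
for n,(u,v) in dict(maple=(313,308),walnut=(405,229),walnut2=(492,294),padauk=(320,352),blue=(473,240),block=(338,244),board=(571,330),table=(600,400),tray=(413,306)).items():
    u=int(u*.7);v=int(v*.7);print(n,hsv[v-1:v+2,u-1:u+2].reshape(-1,3).min(0),hsv[v-1:v+2,u-1:u+2].reshape(-1,3).max(0))
for n in OBJ:
    for o in find(n,img,dbg=True): print(n,np.round(o,2))
for n,p in dict(punch=(325,195),glue=(453,186),jar=(205,250)).items(): print(n,cast([(p[0]*.7,p[1]*.7)],60))
E
```

```text
maple [ 16  95 179] [ 16  97 182]
walnut [  9 102  82] [ 11 108  86]
walnut2 [ 9 97 87] [ 10 106  89]
padauk [  3 179 226] [  4 182 226]
blue [108 176 189] [108 177 191]
block [104  28 171] [107  30 177]
board [ 20  78 187] [ 21  80 192]
table [ 13 134 147] [ 14 137 150]
tray [ 66 137 219] [ 66 138 220]
maple cand [ -95. -286.   81.   24.]
maple cand [-89. 744.  41.   3.]
maple cand [-47. 101.  86.  22.]
maple cand [-14. 744.  54.   3.]
maple cand [ -58. -741.  190.    7.]
maple cand [  31. -213.  172.   42.]
maple cand [ 90. 744.  93.   3.]
maple cand [ 267. -869.  163.   22.]
maple cand [ 351. -633.   48.   17.]
maple cand [322. 745. 157.   3.]
maple cand [ 373. -700.   62.   49.]
maple cand [409. 388. 157.   6.]
maple cand [ 373. -739.   62.    6.]
maple cand [425. -12.  83.  24.]
maple cand [ 459. -600.   58.    3.]
maple cand [461. 744.  82.   7.]
maple cand [ 525. -653.   92.    9.]
maple cand [ 501. -740.   82.    7.]
maple cand [ 475. -371.  148.  148.]
maple cand [471. 618. 239.  31.]
maple cand [547. 207. 115.  37.]
maple cand [600. 672. 102.  31.]
maple cand [589. 745.  66
[... 3242 characters left out ...]
 645.  45.   6.]
board cand [739. 200.  42.  13.]
board cand [ 739. -372.   42.   13.]
board cand [748.  85.  64.   6.]
board cand [793. 463. 101.  13.]
board cand [798. 373.  53.   6.]
board cand [794. -12. 148.  19.]
board cand [ 801. -192.  149.   39.]
board cand [ 732. -911.  212.   49.]
board cand [884. 314. 265. 132.]
board cand [ 909. -906.  109.   33.]
board cand [ 875. -532.  296.  176.]
board cand [1005. -943.   43.   18.]
tray cand [532. -18. 163. 143.]
tray [531.64 -18.5    1.28 162.92 142.56]
turq cand [ 292. -272.  112.   33.]
turq [ 291.5  -272.3    -0.9   112.09   32.72]
punch [[774.57883099 173.34322701]]
glue [[ 792.22515909 -107.80628858]]
jar [[655.69807767 439.56501603]]
```

```bash
sed -i 's/maple=((8,60,120),(19,125,255)/maple=((12,75,160),(19,112,255)/; s/(0,40,25),(15,255,85)/(4,60,25),(14,160,110)/; s/(10,40,165),(30,150,255)/(18,30,150),(26,112,255)/; s/a+=3;b+=3/a+=2;b+=2/' h.py
cat >> h.py <<'E'
HOME=[-1.051,0.359,0.012,0,-1.224,-0.288]
T=160
def home(): bot.move_joints(HOME)
def look(): return bot.camera("top")
def pick(x,y,ang,z=4,force=25,opening=70,want=30):
    """grip across the long axis; True when something of the wanted width is held after the lift"""
    phi=ang+np.pi/2
    q=pose(x,y,z,phi); bot.move_gripper(opening); bot.move_ptp([x,y,T],q)
    bot.line_to([x,y,z+40],250,q); bot.line_to([x,y,z],80,q)
    bot.move_gripper(max(want-15,0),force); bot.line_to([x,y,T],200,q)
    return held(want)
def held(want):
    w=bot.read_state()['width']; print('width',round(w,1)); return abs(w-want)<5
def place(x,y,ang,z,want=30,rel=44):
    phi=ang+np.pi/2; q=pose(x,y,z,phi)
    bot.move_ptp([x,y,T],q)
    if not held(want): return False
    bot.line_to([x,y,z+25],200,q); bot.line_to([x,y,z],50,q)
    if not held(want): return False
    f=bot.read_state()
    bot.move_gripper(rel); bot.pause(.2)
    bot.line_to([x,y,z+50],120,q); bot.line_to([x,y,T],250,q)
    print('placed t',round(f['t'],1),'tcp',np.round(f['tcp_pos'],1)); return True
E
python3 - <<'E'
from h import *
img=look()
for n in OBJ:
    for o in find(n,img): print(n,np.round(o,3))
E
```

```text
maple [ 5.46555e+02  2.07357e+02 -1.23000e-01  1.12836e+02  3.10950e+01]
walnut [ 5.58748e+02 -1.94851e+02 -1.60000e-02  1.07666e+02  3.08170e+01]
walnut [708.738  -1.355  -1.252 113.619  34.818]
padauk [ 420.842 -200.398   -1.224  113.413   33.185]
padauk [ 4.22810e+02  1.87459e+02 -1.00000e-03  1.09907e+02  3.07680e+01]
blue [624.922 311.145   1.03  109.972  29.543]
blue [ 680.455 -154.133    0.971  108.62    29.891]
block [670.694 149.792  -1.034  76.039  48.108]
board [ 4.74556e+02 -3.71451e+02 -8.40000e-02  1.42013e+02  1.41701e+02]
tray [531.538 -18.466   1.276 161.923 141.786]
turq [ 291.502 -272.302   -0.898  111.093   31.719]
```

```bash
cat >> h.py <<'E'
B=np.array([474.6,-371.5]); BA=-0.084
def slot(layer,side):
    """layer 0.. , side +-1 -> x,y,angle of the scale, tcp z"""
    a=BA+(np.pi/2 if layer%2 else 0)
    n=np.array([-np.sin(a),np.cos(a)])
    x,y=B+32*side*n
    return x,y,a,20+12*layer+4+1
def onbench(n,img):
    return [o for o in find(n,img) if np.hypot(*(np.array(o[:2])-B))>100 and np.hypot(o[0]-531.5,o[1]+18.5)>75]
def do(n,target):
    for k in range(3):
        home(); c=onbench(n,look()); print(n,[tuple(np.round(o[:3],2)) for o in c])
        if not c: return False
        o=max(c,key=lambda o:-np.hypot(*(np.array(o[:2])-B)))
        if pick(*o[:3]) and place(*target): return True
    return False
E
python3 - <<'E'
from h import *
print(do('padauk',slot(0,1)))
home();print(bot.read_state()['t'])
i=look()[:,:,::-1]; cv2.imwrite("pics/a.png",cv2.resize(i[90:330,100:520],(800,457),interpolation=cv2.INTER_CUBIC))
E
```

```text
padauk [(np.float64(420.8), np.float64(-200.23), np.float64(-1.22)), (np.float64(422.81), np.float64(187.46), np.float64(-0.0))]
width 29.6
width 29.8
width 29.9
placed t 8.8 tcp [ 477.1 -339.6   24.6]
True
12.2583
```

View pics/a.png

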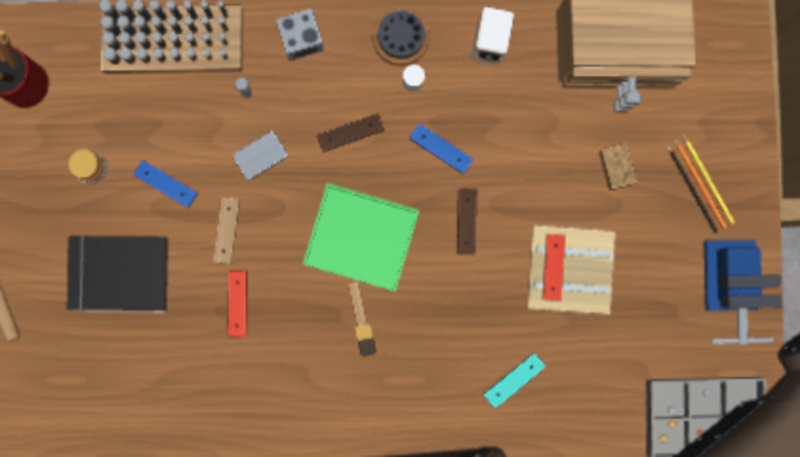

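The padauk scale lies well across the runners, at (554,267) on the board in this crop, and everything else is where it was. Next come the rest of layers 0 and 1.

```bash
python3 - <<'E'
from h import *
for n,l,s in(('padauk',0,-1),('walnut',1,1),('walnut',1,-1)):
    if not do(n,slot(l,s)): print('FAIL',n,l,s); break
home();print(bot.read_state()['t'])
i=look()[:,:,::-1]; cv2.imwrite("pics/b.png",cv2.resize(i[90:330,100:520],(800,457),interpolation=cv2.INTER_CUBIC))
E
```

```text
padauk [(np.float64(422.81), np.float64(187.46), np.float64(-0.0))]
width 29.4
width 29.7
width 29.8
placed t 22.8 tcp [ 471.8 -403.3   24.6]
walnut [(np.float64(558.75), np.float64(-194.85), np.float64(-0.02)), (np.float64(708.74), np.float64(-1.36), np.float64(-1.25))]
width 29.2
width 29.6
width 29.5
placed t 34.4 tcp [ 442.6 -368.8   36.7]
walnut [(np.float64(708.74), np.float64(-1.36), np.float64(-1.25))]
width 29.5
width 29.9
width 29.4
placed t 47.2 tcp [ 506.4 -374.2   36.7]
50.6083
```

View pics/b.png

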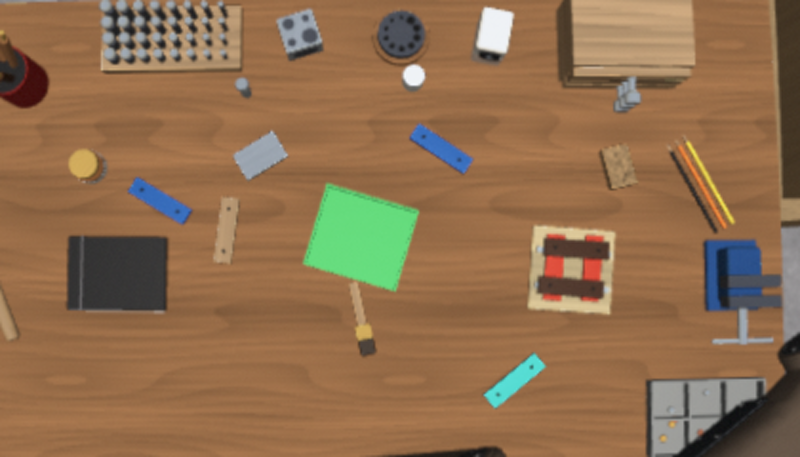

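Two square layers stand on the board at (572,270). The left blue scale was knocked, from (165,183) to (159,200), and will be found again before the grasp. Next are the blue pair and the maple.

```bash
python3 - <<'E'
from h import *
for n,t in(('blue',slot(2,1)),('blue',slot(2,-1)),('maple',(531.5,-18.5,1.276-np.pi/2,4+4+1.5))):
    if not do(n,t): print('FAIL',n); break
home();print(bot.read_state()['t'])
im=look();print([np.round(o,2) for o in find('block',im)])
i=im[:,:,::-1]; cv2.imwrite("pics/c.png",cv2.resize(i[90:330,100:520],(800,457),interpolation=cv2.INTER_CUBIC))
i=bot.camera("scene")[:,:,::-1]; cv2.imwrite("pics/c2.png",cv2.resize(i[120:270,150:350],(800,600),interpolation=cv2.INTER_CUBIC))
E
```

```text
blue [(np.float64(596.26), np.float64(320.13), np.float64(1.03)), (np.float64(680.45), np.float64(-154.13), np.float64(0.97))]
width 29.4
width 29.5
width 30.0
placed t 59.4 tcp [ 477.2 -339.7   48.8]
blue [(np.float64(596.26), np.float64(320.13), np.float64(1.03))]
width 29.7
width 29.7
width 29.2
placed t 74.0 tcp [ 471.8 -403.4   48.7]
maple [(np.float64(546.53), np.float64(207.4), np.float64(-0.13))]
width 29.6
width 29.6
width 29.7
placed t 86.5 tcp [531.5 -18.6   9.4]
91.0083
[array([670.69, 149.79,  -1.03,  76.04,  48.11])]
```

View pics/c.png

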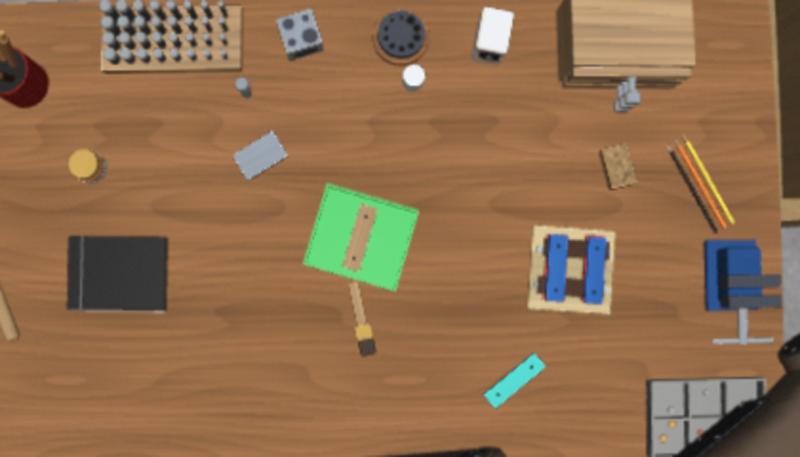

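View pics/c2.png

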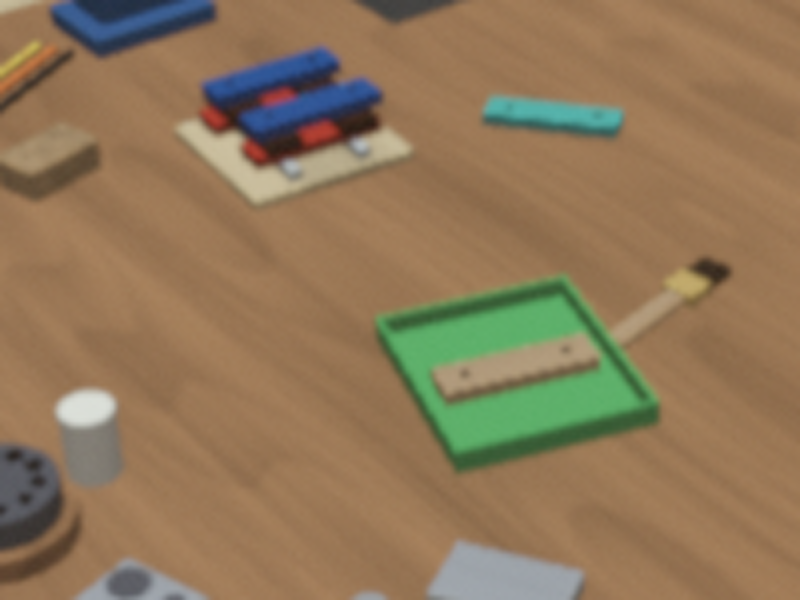

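Three square layers stand at (575,268), and the maple lies flat in the tray at (360,238). The block at (260,155) is still in place, with the punch at (242,84) close to the gripper body's footprint. I'll offset the grasp away from the punch, and closing the fingers will draw the block clear.

```bash
python3 - <<'E'
from h import *
from scipy.spatial.transform import Rotation as Ro
o=find('block',look())[0]; c=np.array(o[:2]);a=o[2]
e=np.array([np.cos(a),np.sin(a)]); n=np.array([-e[1],e[0]])
p=cast([(100+242*.525,90+83*.525)],82)[0]; u,v=(p-c)@n,(p-c)@e
print('punch',p,'across',u,'along',v)
sh=-12*np.sign(u); off=-8*np.sign(v)
print('body edge to punch', abs(u)-12-(96.5-12), 'lateral', abs(v)+8-39-12)
g=c+sh*n+off*e
if abs(u)-12-(96.5-12)<2 and abs(v)+8-51<2: raise SystemExit('tight')
ok=pick(g[0],g[1],a,z=6,force=50,opening=87,want=50)
if ok:
    tx=Ro.from_quat(bot.read_state()['eef_rot']).as_matrix()[:2,0]
    d=(-off*e)@tx
    pa=BA+np.pi/2; q=pose(*B,63,pa+np.pi/2)
    t=B-d*Ro.from_quat(q).as_matrix()[:2,0]
    print('offset',d,t, place(t[0],t[1],pa,63,want=50,rel=75))
home();s=bot.read_state();print(s['t'])
i=look()[:,:,::-1]; cv2.imwrite("pics/d.png",cv2.resize(i[90:330,100:520],(800,457),interpolation=cv2.INTER_CUBIC))
i=bot.camera("scene")[:,:,::-1]; cv2.imwrite("pics/d2.png",cv2.resize(i[120:270,150:350],(800,600),interpolation=cv2.INTER_CUBIC))
E
```

```text
punch [779.24662735 172.31251034] across 104.80341517993618 along 36.15467052155476
body edge to punch 8.30341517993618 lateral -6.845329478445237
width 49.1
width 49.3
width 49.2
placed t 101.4 tcp [ 475.2 -363.5   62.7]
offset 7.999994702351604 [ 475.27120956 -363.52821269] True
104.775
```

View pics/d.png

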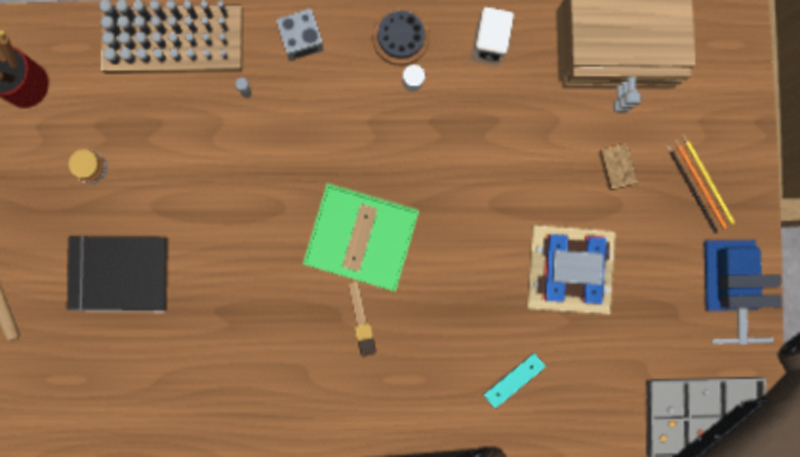

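View pics/d2.png

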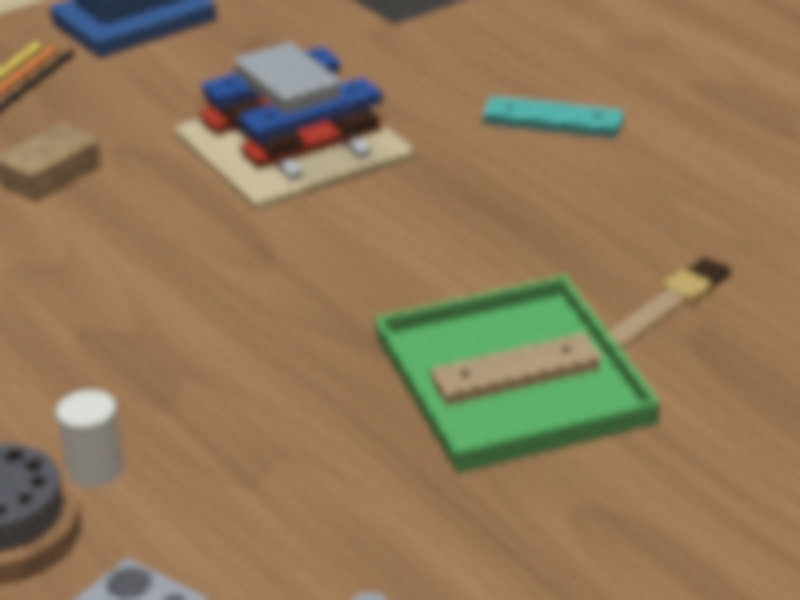

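The block lies flat and centred on the stack at (580,267), the maple is in the tray, the punch at (242,84) hasn't moved and the arm is clear.

```bash
python3 -c "
from plant import bot
print(bot.close_job())"
```

```text
the job is handed in; nothing more can be done
None
```

The job is handed in at about 105 s: padauk, walnut and blue pairs are stacked crosswise on the board with the steel block flat on top, the odd maple scale is in the tray, and the last pictures show nothing out of place; the judge gave no verdict.

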